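Find the full pot by its weight and hold the bucket lid down with it

ROBOT

A 6-joint arm with a two-finger parallel gripper is mounted at the origin on the work surface. World frame = base frame: x ahead of the robot, y to its left, z up, the work surface at z = 0. Lengths are in m, angles in rad, forces in N, time in s.
With the tool pointing down it reaches from about 0.4 to 0.925 m from the base axis. Payload 12.5 kg.
Tool frame: the origin (TCP) lies on the centre line of the jaws, within the pads' length; the fingertips stand 8 mm ahead of it and the grasp point (between the pads) lies 11 mm behind it; z points along the fingers, y is the line along which they close (so a half turn about z gives the same grasp; the last joint's range is limited). The gripper opens to 95 mm and grips with 3 to 60 N. Pads are 20 mm wide; open, the fingers measure 119 mm over their backs; the gripper's body (75 mm by 180 mm) begins 59 mm behind the grasp point.
Start: joints at [-1.237, 0.491, 1.559, -0, 1.092, -0.106], TCP at [0.266, -0.566, 0.223] pointing down, gripper open.
Joint ranges: [-3.1, 3.1], [-0.84, 2.19], [0.05, 2.79], [-1.13, 4.28], [0.06, 2.93], [-2.69, 2.69]. Speed limits (rad/s): [2.22, 2.22, 2.79, 3.14, 3.14, 3.14].

INTERFACE

Orientations are given as a unit quaternion [x, y, z, w].
In Python, from cell import sense, imaging, job gives the robot as it stands. The module is installed in compiled form; this text tells all that it offers.
- The arm moves only by the shell command python3 -m inch 'ROWS' [FORCE]. ROWS is JSON, one flat list of numbers, 7 for each row, row after row: the turn, a rotation vector about the tool's x, y, z in rad, then the shift along the tool's x, y, z in m, then the opening, from -1 (shut) to 1 (fully open), so that 0 is half open. A call has 1 to 10 rows; each row shifts and turns the commanded pose from where the row before left it, along the tool's axes as they then stand; what a row does not reach is not made up. A row lasts 1/10 s, in which the tool goes at most 50 mm and 8.59 degrees, less where a joint would pass 70% of its speed; a pose out of reach is approached as far as the arm can. A call is refused whole if a number of a shift passes 0.05 or a number of a turn 0.15, either way. A call with a gripper value outside its range is refused whole. The fingers move at their own pace and stop on an object; FORCE is the grip in N (left out, the last holds). Time passes only in rows, so rows that do not move let the fingers close. It gives the time, the measured TCP pose, the force, the opening and the grip force at its end, in the units of the state.
- sense(): the state, without advancing time (a new reading comes with each control period).
- imaging.camera(name): name is "scene" or "side" or "wrist"; returns a dict with "frame" (420x560x3 uint8, blue, green, red), "depth" (420x560 float32, m along the optical axis (not along the pixel's ray), 0 where there is no reading), "camera_matrix" (3x3 intrinsics, pixels), "rvec" (rotation vector, rad) and "tvec" (3), from world to camera coordinates, as OpenCV has them. Camera axes: x right, y down, z forward; pixel columns grow to the right and rows downward; lengths in m; the calibration is good to about 2 mm. A picture is of the moment at which its call begins.
- job.hand_in(): hands the job in; it is judged then, once.
The state is a dict: "time_s": time; "joint_positions": joint angles; "qvel": joint speeds; "effort": joint torques, N m; "eef_pos": TCP position; "tcp_rot": TCP orientation; "ft_force": force on the tool from outside, world axes, zero at the start; "wrist_torque": the same for the moment, N m; "width": opening from 0.0 (shut) to 1.0 (fully open); "grip_force": force on a finger pad.
Only numpy, scipy, OpenCV 4.12 (cv2) and the standard library are available. Lean on these libraries where they do the work, as an engineer would, in place of code of your own. Each camera call takes 0.05 s, during which the arm holds its last target. There are 200 camera calls.

TASK

The bucket's lid keeps springing up while its new gasket sets. Of the three look-alike pots under the pipe only one is full: find it by its weight and stand it gently, upright, on the middle of the bucket's lid so that it holds the lid fully down. Leave the other two pots upright where they stood, keep every pot upright as you handle it, do not knock the pipe, and do not disturb the other things.

Things in the scene. Friction and masses are not known exactly. Their poses are not given: they have to be found in the camera images.
- pot_a: Pot A: plain grey plastic pot with a closed push-on lid, one of three that look exactly alike: upright cylinder 60 mm in diameter (lid 63 mm, the top 10 mm), 90 mm tall. Full it weighs 380 to 500 g, nearly empty 110 to 130 g; nothing but its weight tells. Origin at the centre of the underside, z up. It stands on the work surface under the pipe.
- pot_b: Pot B: plain grey plastic pot with a closed push-on lid, one of three that look exactly alike: upright cylinder 60 mm in diameter (lid 63 mm, the top 10 mm), 90 mm tall. Full it weighs 380 to 500 g, nearly empty 110 to 130 g; nothing but its weight tells. Origin at the centre of the underside, z up. It stands on the work surface under the pipe.
- pot_c: Pot C: plain grey plastic pot with a closed push-on lid, one of three that look exactly alike: upright cylinder 60 mm in diameter (lid 63 mm, the top 10 mm), 90 mm tall. Full it weighs 380 to 500 g, nearly empty 110 to 130 g; nothing but its weight tells. Origin at the centre of the underside, z up. It stands on the work surface under the pipe.
- pipe: Fixed white pipe loop: level pipe 44 mm thick, axis 200 mm up, along its own y axis right above the row of pots, between two legs 44 mm thick at y = -270 and +270 mm (76 mm flanges). Origin on the work surface midway between the legs. The pots stand within 10 mm of the line below it, about 120 mm apart. A gripper straight down hits it; one leaning 30 to 45 degrees passes.
- bucket: Fixed white plastic bucket, 176 mm in diameter at the top, with its round lid on; origin at the centre of its underside. The lid is 189 mm across with a raised rim 5 mm wide and 2.5 mm high around its flat top, and springs up 10 mm on its gasket.
- lid (a joint): Lid of the bucket: 0 = sprung up (as it starts), 0.010 m = pressed fully down. It needs about 2.6 N to stay fully down: a full pot does it, a nearly empty one does not.
- lid_mid (a point): Centre of the flat top of the bucket's lid (185 mm above the work surface when sprung up, 175 mm when down); moves with the lid.
- hammer: Black plastic hammer, 260 mm long, lying on the surface along its x axis; bystander.
- jar: Open glass jar, 72 mm across, 100 mm tall, with wooden stir sticks standing out to 165 mm; origin at centre of underside; bystander.
- roller: Orange paint roller frame lying flat, about 280 mm by 200 mm, 40 mm high, handle end near its origin; bystander.
- tee: White pipe tee fitting, 80 mm by 70 mm, 48 mm high, lying behind the pots; bystander.
- tape: Small white roll of thread tape lying flat, 60 mm across, 14 mm high; bystander.
- brush: Paint brush 200 mm long lying flat along its x axis; bystander.
- sander: Cork sanding block 65 x 100 x 28 mm; bystander.
Mind the look-alikes: they are no part of the job. What is shaped like the pot_b but blue is not meant.

How it is judged:
At the end, for the whole second after the job is handed in: The lid is pressed down at least 8 of its 10 mm by a pot that rests on it (over 2 N), upright within 0.1 rad, at rest, its centre within 35 mm of the lid's centre; the other two pots are upright within 0.1 rad, at rest, each within 50 mm of where it started (value of joint lid above 0.008 m and ((contact force between pot_a and bucket above 2 N and horizontal distance between pot_a and lid_mid below 0.035 m and angle between each of pot_a, pot_b, pot_c's own z axis and vertical below 0.1 rad and linear speed of each of pot_a, pot_b, pot_c below 0.02 m/s and distance of each of pot_b, pot_c from where it was at the start of the episode below 0.05 m) or (contact force between pot_b and bucket above 2 N and horizontal distance between pot_b and lid_mid below 0.035 m and angle between each of pot_b, pot_a, pot_c's own z axis and vertical below 0.1 rad and linear speed of each of pot_b, pot_a, pot_c below 0.02 m/s and distance of each of pot_a, pot_c from where it was at the start of the episode below 0.05 m) or (contact force between pot_c and bucket above 2 N and horizontal distance between pot_c and lid_mid below 0.035 m and angle between each of pot_c, pot_a, pot_b's own z axis and vertical below 0.1 rad and linear speed of each of pot_c, pot_a, pot_b below 0.02 m/s and distance of each of pot_a, pot_b from where it was at the start of the episode below 0.05 m))); the robot touches nothing.
It fails at once if a pot is tipped more than about 35 degrees (angle between any of pot_a, pot_b, pot_c's own z axis and vertical above 0.6 rad).
It fails at once if a pot is slammed onto the bucket (over 30 N) (contact force between any of pot_a, pot_b, pot_c and bucket above 30 N).
It fails at once if the robot or a pot strikes the pipe (over 15 N) (contact force between any of the arm, the fingers, pot_a, pot_b, pot_c and pipe above 15 N).
It fails at once if a bystander is shifted more than 40 mm (distance of any of hammer, jar, roller, tee, tape, brush, sander from where it was at the start of the episode above 0.04 m).
It also fails if it takes over 69 s, if anything falls off the work surface, if the arm or the gripper's body presses on something with over 40 N, if the wrist force passes 120 N, or if a joint passes its speed limit or range.

## Working session

There is one attempt and no reset: what is moved stays moved. The work goes in short steps, Python scripts to look and compute and a shell command to move; the robot and the scene stay as the last step left them, time stands still between calls to the robot, and variables do not carry over. Pictures are saved under pics/ and viewed, at most 10 in all, crops included, and the job is handed in when it is done.

```bash
mkdir -p pics
cat > h.py <<'E'
import numpy as np,cv2
from cell import sense,imaging,job
from scipy.spatial.transform import Rotation as R
def cam(n):
    c=imaging.camera(n); c['R']=cv2.Rodrigues(np.array(c['rvec'],float))[0]; c['t']=np.array(c['tvec'],float).reshape(3); return c
def cloud(c):
    K=np.array(c['camera_matrix']);d=c['depth'];v,u=np.mgrid[:d.shape[0],:d.shape[1]]
    p=np.stack([(u-K[0,2])/K[0,0]*d,(v-K[1,2])/K[1,1]*d,d],-1)
    return (p-c['t'])@c['R']
E
python3 - <<'E'
from h import *
for n in('scene','side'):
    c=cam(n);cv2.imwrite(f'pics/{n}0.png',c['frame']);np.save(f'{n}0.npy',cloud(c));print(n,-c['R'].T@c['t'],(c['depth']>0).mean())
print(sense())
E
```

```text
scene [1.21004105 0.52667496 1.25876432] 0.9958588435374149
side [-0.22356348 -0.94175615  1.09213666] 0.9959736394557823
{'time_s': 0.1, 'joint_positions': array([-1.23663022e+00,  4.91443707e-01,  1.55937254e+00, -1.78026983e-05,
        1.09171077e+00, -1.05598286e-01]), 'qvel': array([-0.00192501, -0.00045198, -0.00053173,  0.00048965,  0.00153898,
        0.00037176]), 'effort': array([ 3.24608409e-03, -6.13624763e+01, -2.58603716e+01,  6.94277510e-02,
        4.69641038e-02, -6.65862331e-05]), 'eef_pos': array([ 0.26602947, -0.5653306 ,  0.22216021]), 'tcp_rot': array([ 9.75922148e-01,  2.18118644e-01, -6.11212630e-05, -4.63236039e-04]), 'ft_force': array([ 0.87417914,  0.00677993, -0.84701822]), 'wrist_torque': array([ 0.05838142, -0.0171618 , -0.03836911]), 'grip_force': 0.0, 'width': 1.0024744100158813}
```

View pics/scene0.png

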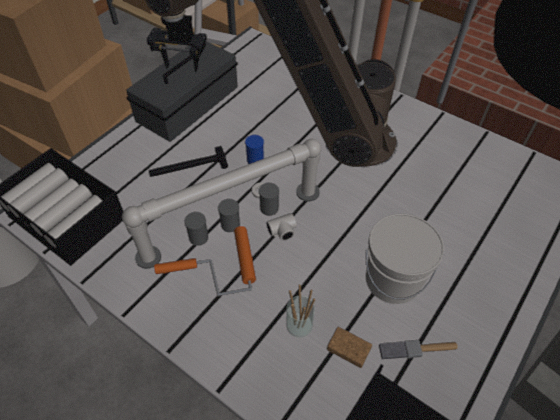

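View pics/side0.png

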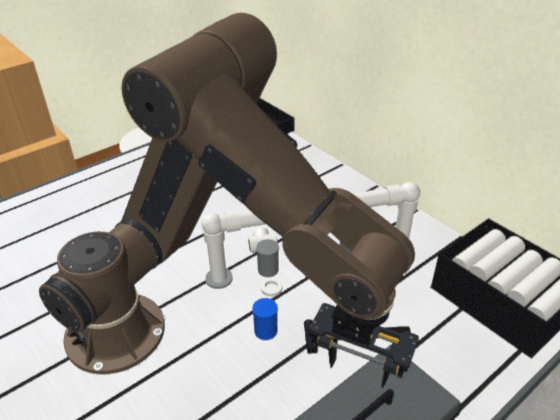

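The scene view shows three grey pots under the pipe at about (197,229), (230,216) and (269,199). The look-alike is a blue can at (255,150). The bucket lid is at (405,245), and the tee (281,227), tape (258,188) and roller (245,255) sit close to the pots. Only the three grey cylinders under the pipe are candidates. In the side view, the arm hides all but one pot (267,258).

Run:
```python
from h import *
im=cv2.imread('pics/scene0.png').astype(int);P=np.load('scene0.npy')
hsv=cv2.cvtColor(im.astype(np.uint8),cv2.COLOR_BGR2HSV)
def fit(xy):
    A=np.c_[2*xy,np.ones(len(xy))];s=np.linalg.lstsq(A,(xy**2).sum(1),rcond=None)[0];return s[:2],np.sqrt(s[2]+s[0]**2+s[1]**2)
for n,(u,v),r in(('p1',(197,229),22),('p2',(230,216),22),('p3',(269,199),22),('blue',(255,150),20),):
    W=P[v-r:v+r,u-r:u+r].reshape(-1,3);top=W[(W[:,2]>.084)&(W[:,2]<.096)];
    c,_=cv2.minEnclosingCircle(top[:,:2].astype(np.float32));w=W[(W[:,2]>.02)&(W[:,2]<.075)]
    print(n,len(top),c,_,top[:,:2].mean(0),'wallfit',fit(w[:,:2]))
W=P[200:300,350:450].reshape(-1,3);t=W[(W[:,2]>.178)&(W[:,2]<.195)];print('lid',cv2.minEnclosingCircle(t[:,:2].astype(np.float32)),np.median(t[:,2]))
for n,(u,v),r in(('pipeL',(135,220),15),('pipeR',(312,150),15)):
    W=P[v-r:v+r,u-r:u+r].reshape(-1,3);W=W[W[:,2]>.15];print(n,W.mean(0),W.max(0))
Wp=P[140:230,150:300].reshape(-1,3);W=Wp[(Wp[:,2]>.213)&(Wp[:,2]<.225)];l=cv2.fitLine(W[:,:2].astype(np.float32),2,0,.01,.01);print('pipe',l.ravel(),W[:,:2].min(0),W[:,:2].max(0))
for n,p in(('tee',(281,227)),('tape',(258,188)),('jar',(300,322)),('rollertop',(245,255)),('hammer',(222,157)),('hamEnd',(152,173)),('rh',(176,267)),('box',(185,80)),('boxr',(235,75)),('rollerA',(240,230)),('sander',(350,345))):
    print(n,P[p[1],p[0]].round(3))
cv2.imwrite('pics/crop.png',cv2.resize(im[130:290,120:320].astype(np.uint8),None,fx=3,fy=3))
```

```text
p1 311 (0.6289934515953064, -0.170087531208992) 0.05577758327126503 [ 0.65171453 -0.1764763 ] wallfit (array([ 0.64460385, -0.18510919]), np.float64(0.037317451155202824))
p2 300 (0.5565136671066284, -0.13188187777996063) 0.033663343638181686 [ 0.55916862 -0.13098152] wallfit (array([ 0.58261943, -0.09639949]), np.float64(0.029727561508672624))
p3 270 (0.43530067801475525, -0.07551033049821854) 0.033662497997283936 [ 0.43636213 -0.0736557 ] wallfit (array([ 0.45310097, -0.03768068]), np.float64(0.03807823145196488))
blue 215 (0.2939554750919342, -0.23891715705394745) 0.03473686799407005 [ 0.29813709 -0.23842683] wallfit (array([ 0.29893668, -0.23823655]), np.float64(0.02665804769023212))
lid ((0.42977744340896606, 0.36224526166915894), 0.09646560251712799) 0.1859856032014494
pipeL [ 0.79656425 -0.23151491  0.20750311] [1.21004105 0.52667496 1.25876432]
pipeR [ 0.33404953 -0.00180527  0.21845454] [1.21004105 0.52667496 1.25876432]
pipe [ 0.9015587  -0.43265685  0.5605027  -0.12993763] [ 0.3325994  -0.23876594] [ 0.76701218 -0.01370978]
tee [0.497 0.019 0.045]
tape [ 0.386 -0.155 -0.004]
jar [0.731 0.249 0.091]
rollertop [ 0.635 -0.007  0.04 ]
hammer [ 0.371 -0.319  0.028]
hamEnd [ 0.557 -0.466  0.014]
rh [ 0.777 -0.145  0.026]
box [ 0.249 -0.579  0.147]
boxr [ 0.036 -0.535  0.058]
rollerA [ 0.575 -0.074  0.04 ]
sander [0.68  0.373 0.026]
```

View pics/crop.png

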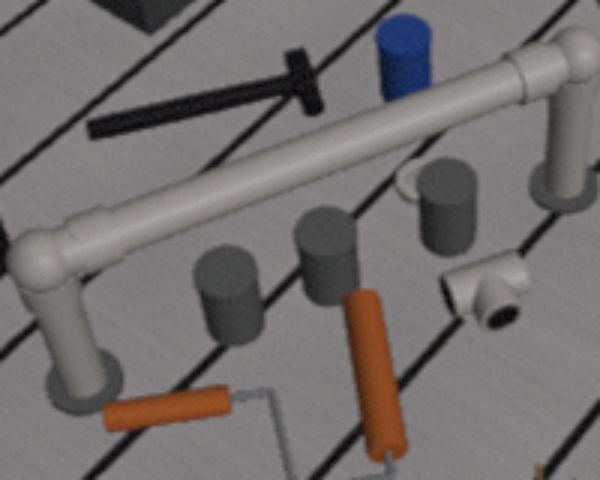

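The crop confirms three identical grey pots under the pipe, and the blue can beyond it is not one of them. The tee and roller lie on the +y side, but they are lower than a tilted gripper will come. I'll lean the gripper towards the bucket side and work out the poses.

```bash
cat >> h.py <<'E'
d=np.array([.9016,-.4327,0]);n=np.array([.4327,.9016,0]);up=np.array([0,0,1.])
def tool(deg):  # leaning: body on +n side, closing axis along pipe
    a=np.radians(deg);z=-n*np.sin(a)-up*np.cos(a);return R.from_matrix(np.c_[np.cross(d,z),d,z])
def plan(p,rot):
    s=sense();r0=R.from_quat(s['tcp_rot']);p=np.array(p)
    print('at',s['eef_pos'].round(4),'turn(tool)',(r0.inv()*rot).as_rotvec().round(3),'shift after turn',rot.inv().apply(p-s['eef_pos']).round(4),'shift before',r0.inv().apply(p-s['eef_pos']).round(4))
def grasp(p,z,back,deg=40):
    rot=tool(deg);return np.r_[p[:2],z]+rot.as_matrix()[:,2]*(.011-back),rot
E
python3 - <<'E'
from h import *
P=np.load('scene0.npy').reshape(-1,3)
for g in((.652,-.178),(.557,-.132),(.436,-.074)):
    g=np.array(g)
    for k in range(5):
        w=P[(abs(P[:,2]-.09)<.004)&(np.linalg.norm(P[:,:2]-g,axis=1)<.036)];g=np.array(cv2.minEnclosingCircle(w[:,:2].astype(np.float32))[0])*.5+.5*w[:,:2].mean(0)
    print(g,w.mean(0),len(w))
t,r=grasp((.557,-.132),.055,.2);print(t,r.as_quat());plan(t,r)
E
python3 -m inch '[0,0,0,0,0,-0.04,0.7, 0,0,0,0,0,-0.05,0.7, 0,0,0,0,0,-0.05,0.7, 0,0,0,0,0,-0.05,0.7, 0,0,0,0,0,-0.05,0.7]'
```

```text
[ 0.6527212  -0.17810418] [ 0.65348971 -0.17742976  0.09014388] 266
[ 0.55800477 -0.13199112] [ 0.55927278 -0.13168239  0.0901588 ] 269
[ 0.43613539 -0.07551097] [ 0.43608553 -0.07445176  0.09041233] 227
[ 0.60956615 -0.02246998  0.19977905] [ 0.79532128  0.5004772  -0.28948568  0.18216661]
at [ 0.266  -0.5653  0.2222] turn(tool) [-0.239 -0.671 -0.655] shift after turn [ 0.5032  0.0748 -0.393 ] shift before [ 0.542  -0.3449  0.0227]
time_s: 0.6
eef_pos: [0.2659, -0.565, 0.4647]
tcp_rot: [0.976, 0.218, -0.0, -0.0]
ft_force: [-0.6, -0.0, -0.5]
width: 0.848
grip_force: 0.0
```

```bash
python3 -m inch '[0,0,0,0.038,-0.024,0,0.7, 0,0,0,0.038,-0.024,0,0.7, 0,0,0,0.038,-0.024,0,0.7, 0,0,0,0.038,-0.024,0,0.7, 0,0,0,0.038,-0.024,0,0.7, 0,0,0,0.038,-0.024,0,0.7, 0,0,0,0.038,-0.024,0,0.7, 0,0,0,0.038,-0.024,0,0.7, 0,0,0,0.038,-0.024,0,0.7, 0,0,0,0.038,-0.024,0,0.7]'
python3 -m inch '[-0.03,-0.084,-0.082,0,0,0,0.7, -0.03,-0.084,-0.082,0,0,0,0.7, -0.03,-0.084,-0.082,0,0,0,0.7, -0.03,-0.084,-0.082,0,0,0,0.7, -0.03,-0.084,-0.082,0,0,0,0.7, -0.03,-0.084,-0.082,0,0,0,0.7, -0.03,-0.084,-0.082,0,0,0,0.7, -0.03,-0.084,-0.082,0,0,0,0.7]'
python3 - <<'E'
from h import *
plan(*grasp((.558,-.132),.055,.2));print(sense()['joint_positions'])
E
```

```text
time_s: 1.6
eef_pos: [0.5084, -0.1848, 0.4625]
tcp_rot: [0.976, 0.218, -0.0, -0.0]
ft_force: [0.6, -0.5, 0.6]
width: 0.85
grip_force: 0.0
time_s: 2.4
eef_pos: [0.508, -0.1865, 0.4624]
tcp_rot: [0.793, 0.502, -0.292, 0.184]
ft_force: [-1.1, -0.5, -0.1]
width: 0.853
grip_force: 0.0
at [ 0.508  -0.1865  0.4624] turn(tool) [0.002 0.006 0.005] shift after turn [0.3161 0.0215 0.0776] shift before [0.3164 0.0228 0.0759]
[-0.1689007   0.30437822  1.38882969 -0.67491562  1.65240052  0.28767785]
```

```bash
python3 -m inch '[0,0,0,0.0395,0.0028,0.0096,0.7, 0,0,0,0.0395,0.0028,0.0096,0.7, 0,0,0,0.0395,0.0028,0.0096,0.7, 0,0,0,0.0395,0.0028,0.0096,0.7, 0,0,0,0.0395,0.0028,0.0096,0.7, 0,0,0,0.0395,0.0028,0.0096,0.7, 0,0,0,0.0395,0.0028,0.0096,0.7, 0.002,0.006,0.005,0.0395,0.0028,0.0096,0.7,0,0,0,0,0,0,0.7]'
python3 - <<'E'
from h import *
plan(*grasp((.558,-.132),.055,0))
c=cam('scene');cv2.imwrite('pics/a1.png',c['frame'])
c2=cam('wrist');cv2.imwrite('pics/w1.png',np.hstack([c['frame'][:,100:500],cv2.resize(c2['frame'],(400,300)).__class__((420,400,3),np.uint8) if 0 else cv2.resize(c2['frame'],(400,420))]))
E
```

```text
time_s: 3.3
eef_pos: [0.6106, -0.0211, 0.1954]
tcp_rot: [0.796, 0.5, -0.29, 0.18]
ft_force: [-0.2, 0.0, -0.7]
width: 0.847
grip_force: 0.0
at [ 0.6106 -0.0211  0.1954] turn(tool) [-0.004 -0.001  0.001] shift after turn [-0.0038  0.0006  0.1975] shift before [-0.0041  0.0014  0.1975]
```

View pics/w1.png

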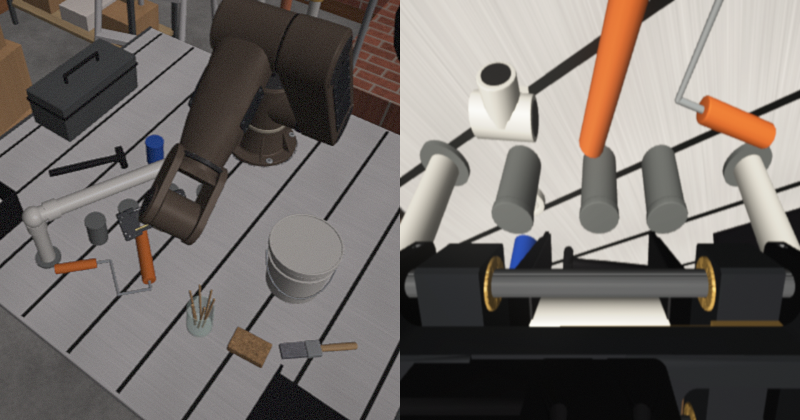

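The wrist view (right half) shows the middle pot at about (598,190), between the open fingers (540–655), with clear gaps to both neighbours. Next I advance and grip.

```bash
python3 -m inch '[0,0,0,-0.004,0.001,0.03,0.7, 0,0,0,0,0,0.035,0.7, 0,0,0,0,0,0.035,0.7, 0,0,0,0,0,0.035,0.7, 0,0,0,0,0,0.035,0.7, 0,0,0,0,0,0.025,0.7, 0,0,0,0,0,0.002,0.7,0,0,0,0,0,0,0.7]'
python3 - <<'E'
from h import *
plan(*grasp((.558,-.132),.055,0));print(sense()['ft_force'])
E
python3 -m inch '[0,0,0,0,0,0,0.3,0,0,0,0,0,0,0.3,0,0,0,0,0,0,0.2,0,0,0,0,0,0,0,0,0,0,0,0,0,0,0,0,0,0,0,0,0,0,0,0,0,0,0,0]' 30
```

```text
time_s: 4.2
eef_pos: [0.5564, -0.1403, 0.0529]
tcp_rot: [0.798, 0.498, -0.287, 0.182]
ft_force: [1.3, -0.4, 0.2]
width: 0.853
grip_force: 0.0
at [ 0.5564 -0.1403  0.0529] turn(tool) [-0.    -0.004 -0.006] shift after turn [ 0.0049 -0.0021  0.0041] shift before [ 0.0049 -0.0021  0.0042]
[ 1.29819532 -0.39449883  0.22259862]
time_s: 4.9
eef_pos: [0.5557, -0.1393, 0.0519]
tcp_rot: [0.797, 0.499, -0.288, 0.181]
ft_force: [-2.4, 4.2, 6.5]
width: 0.622
grip_force: 28.8
```

```bash
python3 -m inch '[0,0,0,-0.0032,0,-0.0038,0,0,0,0,-0.0064,0,-0.0077,0,0,0,0,-0.0064,0,-0.0077,0,0,0,0,0,0,0,0,0,0,0,0,0,0,0,0,0,0,0,0,0,0]'
for i in 1 2 3; do python3 -m inch '[0,0,0,0,0,0,0]' | grep -E 'ft|eef|width'; done
```

```text
time_s: 5.5
eef_pos: [0.5558, -0.1397, 0.0763]
tcp_rot: [0.797, 0.499, -0.288, 0.181]
ft_force: [0.7, 0.8, -4.0]
width: 0.622
grip_force: 29.0
eef_pos: [0.5557, -0.1397, 0.0761]
ft_force: [-0.3, -0.0, -4.0]
width: 0.624
eef_pos: [0.5557, -0.1397, 0.0761]
ft_force: [-0.3, 0.7, -5.2]
width: 0.627
eef_pos: [0.5558, -0.1397, 0.0762]
ft_force: [0.6, 0.2, -4.4]
width: 0.621
```

About −4.4 N when lifted, roughly 450 g, so the middle pot is the full one. I'll carry it out along the lean direction, then raise it.

```bash
python3 -m inch '[0,0,0,0,0,-0.025,0, 0,0,0,0.0133,0,-0.0308,0, 0,0,0,0.0133,0,-0.0308,0, 0,0,0,0.0133,0,-0.0308,0, 0,0,0,0.0133,0,-0.0308,0, 0,0,0,0.0133,0,-0.0308,0, 0,0,0,0.0133,0,-0.0308,0, 0,0,0,-0.02,0,-0.024,0, 0,0,0,-0.02,0,-0.024,0, 0,0,0,-0.02,0,-0.024,0]'
python3 -m inch '[0,0,0,0.0149,-0.0327,-0.0125,0, 0,0,0,0.0149,-0.0327,-0.0125,0, 0,0,0,0.0149,-0.0327,-0.0125,0, 0,0,0,0.0149,-0.0327,-0.0125,0, 0,0,0,0.0149,-0.0327,-0.0125,0, 0,0,0,0.0149,-0.0327,-0.0125,0, 0,0,0,0.0149,-0.0327,-0.0125,0,0,0,0,0,0,0,0,0,0,0,0,0,0,0]'
python3 - <<'E'
from h import *
s=sense();print(s['joint_positions'],s['eef_pos'],R.from_quat(s['tcp_rot']).as_matrix().round(3))
c=cam('scene');c2=cam('side');cv2.imwrite('pics/b.png',np.hstack([cv2.resize(c['frame'],(400,300)),cv2.resize(c2['frame'],(400,300))]));np.save('b.npy',cloud(c))
E
```

```text
time_s: 6.8
eef_pos: [0.6405, 0.0368, 0.2811]
tcp_rot: [0.797, 0.499, -0.288, 0.181]
ft_force: [0.1, 0.8, -4.1]
width: 0.624
grip_force: 29.1
time_s: 7.7
eef_pos: [0.4938, 0.2593, 0.2802]
tcp_rot: [0.797, 0.5, -0.288, 0.182]
ft_force: [0.3, -0.4, -4.6]
width: 0.618
grip_force: 29.7
[ 0.53383633  0.60503495  1.35645268 -0.37201051  1.77131544  1.02154201] [0.49383475 0.25926595 0.2802354 ] [[ 0.335  0.901 -0.277]
 [ 0.691 -0.435 -0.577]
 [-0.64   0.002 -0.768]]
```

View pics/b.png

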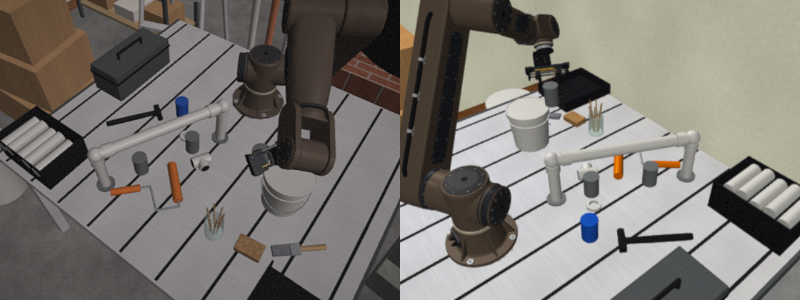

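The pot is held upright at about (551,94) in the side half, just short of the bucket lid. The other two pots stand where they were. I move it over the lid centre and check.

```bash
python3 -m inch '[0,0,0,0.0147,-0.0337,-0.0123,0, 0,0,0,0.0147,-0.0337,-0.0123,0, 0,0,0,0.0147,-0.0337,-0.0123,0, 0,0,0,0.0064,0,0.0077,0, 0,0,0,0.0064,0,0.0077,0, 0,0,0,0,0,0,0,0,0,0,0,0,0,0]'
python3 - <<'E'
from h import *
s=sense();print(s['eef_pos'],s['ft_force'])
c=cam('side');P=cloud(c);f=c['frame']
t=P[(abs(P[...,2]-.1865)<.006)&(np.linalg.norm(P[...,:2]-[.43,.362],axis=-1)<.12)];print('lid',cv2.minEnclosingCircle(t[:,:2].astype(np.float32)))
g=(P[...,2]>.215)&(P[...,2]<.25)&(np.linalg.norm(P[...,:2]-[.43,.362],axis=-1)<.05)
w=P[g];A=np.c_[2*w[:,:2],np.ones(len(w))];q=np.linalg.lstsq(A,(w[:,:2]**2).sum(1),rcond=None)[0];print(len(w),q[:2],np.sqrt(q[2]+q[:2]@q[:2]),w.mean(0),w.min(0),w.max(0))
v,u=np.argwhere(g).mean(0).astype(int);print(u,v)
u=min(max(u,100),460);v=min(max(v,75),345)
cv2.imwrite('pics/c.png',cv2.resize(f[v-75:v+75,u-100:u+100],None,fx=3,fy=3))
E
```

```text
time_s: 8.5
eef_pos: [0.429, 0.3535, 0.2601]
tcp_rot: [0.797, 0.498, -0.288, 0.181]
ft_force: [-0.1, 0.1, -4.3]
width: 0.629
grip_force: 30.2
[0.42903892 0.35350282 0.26011477] [-0.12596736  0.08371731 -4.31943038]
lid ((0.4280978739261627, 0.36023464798927307), 0.09964004904031754)
181 [0.42969401 0.36005097] 0.027089083374667384 [0.42054813 0.34282977 0.23312442] [0.39901762 0.32835506 0.21571278] [0.45822092 0.3770508  0.24996019]
177 141
```

View pics/c.png

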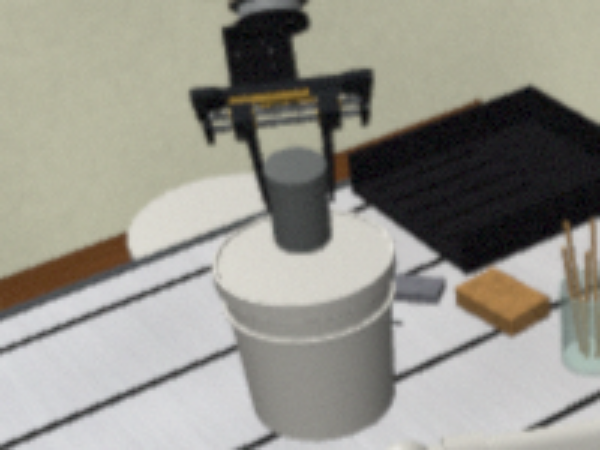

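The pot is upright over the lid centre, within 2 mm, so I lower it gently.

```bash
python3 -m inch '[0,0,0,0.0064,0,0.0077,0, 0,0,0,0.0038,0,0.0046,0, 0,0,0,0.0013,0,0.0015,0, 0,0,0,0.0013,0,0.0015,0, 0,0,0,0.0013,0,0.0015,0, 0,0,0,0.0013,0,0.0015,0, 0,0,0,0.0013,0,0.0015,0, 0,0,0,0,0,0,0]'
python3 -m inch '[0,0,0,0.0013,0,0.0015,0, 0,0,0,0.0013,0,0.0015,0, 0,0,0,0,0,0,0,0,0,0,0,0,0,0]'
```

```text
time_s: 9.35
eef_pos: [0.4284, 0.3546, 0.2342]
tcp_rot: [0.797, 0.499, -0.288, 0.182]
ft_force: [1.0, -1.5, -1.6]
width: 0.623
grip_force: 30.3
time_s: 9.75
eef_pos: [0.4281, 0.3554, 0.232]
tcp_rot: [0.797, 0.499, -0.287, 0.181]
ft_force: [-1.9, 4.1, 9.7]
width: 0.623
grip_force: 30.3
```

Wrist force has gone from −4.4 to +9.7 N, so the lid is at its stop. I ease off about 1 mm and open slowly.

```bash
python3 -m inch '[0,0,0,-0.0008,0,-0.001,0, 0,0,0,0,0,0,0]'
python3 -m inch '[0,0,0,0,0,0,0.3,0,0,0,0,0,0,0.4,0,0,0,0,0,0,0.6,0,0,0,0,0,0,0.7,0,0,0,0,0,0,0.7,0,0,0,0,0,0,0.7]'
python3 -m inch '[0,0,0,0,0,-0.01,0.7,0,0,0,0,0,-0.02,0.7,0,0,0,0,0,-0.03,0.7,0,0,0,0,0,-0.035,0.7,0,0,0,0,0,-0.035,0.7,0,0,0,0,0,-0.035,0.7,0,0,0,0,0,-0.035,0.7,0,0,0,0,0,0,0.7,0,0,0,0,0,0,0.7,0,0,0,0,0,0,0.7]'
python3 - <<'E'
from h import *
a=cam('scene');c=cam('side')
for C in(a,c):
    P=cloud(C);N=np.linalg.norm(P[...,:2]-[.429,.361],axis=-1)
    l=P[(N>.045)&(N<.085)&(abs(P[...,2]-.18)<.02)];w=P[(abs(P[...,2]-.2655)<.006)&(N<.05)]
    print('lid z',np.median(l[:,2]),'top',len(w),w.mean(0) if len(w) else 0)
    for g in((.653,-.178),(.436,-.075)):
        w=P[(abs(P[...,2]-.09)<.004)&(np.linalg.norm(P[...,:2]-g,axis=-1)<.05)];print(len(w),w.mean(0) if len(w) else 0)
cv2.imwrite('pics/d.png',np.hstack([cv2.resize(x['frame'],(400,300)) for x in(a,c)]))
E
```

```text
time_s: 9.95
eef_pos: [0.4281, 0.3552, 0.2322]
tcp_rot: [0.797, 0.499, -0.288, 0.181]
ft_force: [-3.2, 3.5, 6.8]
width: 0.621
grip_force: 30.3
time_s: 10.55
eef_pos: [0.4285, 0.3547, 0.2316]
tcp_rot: [0.797, 0.499, -0.288, 0.182]
ft_force: [0.7, -0.5, 0.1]
width: 0.851
grip_force: 0.0
time_s: 11.55
eef_pos: [0.4837, 0.4697, 0.3845]
tcp_rot: [0.797, 0.499, -0.289, 0.182]
ft_force: [-0.4, -0.7, -0.2]
width: 0.852
grip_force: 0.0
lid z 0.17575130661052274 top 458 [0.4364171  0.36793535 0.26562046]
271 [ 0.6532991  -0.1771644   0.09014347]
234 [ 0.43624698 -0.07347038  0.09028906]
lid z 0.1739590281116882 top 187 [0.42975098 0.36345945 0.26377941]
241 [ 0.64711411 -0.18110643  0.08922139]
258 [ 0.43138996 -0.07723165  0.0891278 ]
```

View pics/d.png

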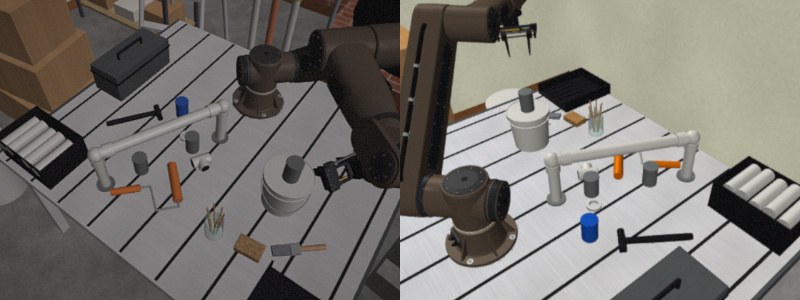

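The picture shows the pot upright at the lid's centre, at (294,168) in the left half and (526,100) in the right. The lid top is at 0.175 m, which is fully down. The other pots haven't moved and the gripper is clear.

```bash
python3 -c "
from cell import job
print(job.hand_in())"
```

```text
the job is handed in; nothing more can be done
None
```

The middle pot was the full one (about 450 g by weight). It now stands upright on the middle of the bucket's lid, which reads fully down at 175 mm, and the other two pots stand where they were. I handed the job in at about 12 s; no verdict came back.

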